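# Turn the toddler spoon end for end in its drying pot

### The job

The toddler spoon with the green handle has been left to dry bowl-down in the blue pot. Take it right out, turn it end for end and stand it back in the same pot with the handle down and the bowl up, guiding the handle at least halfway down inside before you let go rather than dropping it in. You may lay the spoon down to change your hold; leave the pot standing upright where it is and do not push the cup, the spoon rest or the other spoon about.

Things in the scene. Friction and masses are not known exactly. Their poses are not given: they have to be found in the camera images.
- spoon_mid (a point): Middle of the green-handled toddler spoon (160 mm long, 30 to 61 g), on the handle's middle line half-way along. Axes: x along the spoon from handle end (-80 mm) to bowl tip (+80 mm), y across, z out of the bowl's hollow side. At the start it leans in the pot bowl-down, about 34 degrees from upright, away from the robot or to a side, hollow side up, handle end about 47 mm above the rim.
- spoon_end (a point): Handle end of the green spoon, on the handle's middle line (x = -80 mm from spoon_mid; same axes). The straight plastic handle runs from here to x = +22 mm: 14 mm wide (y) and 10 mm thick (z) to x = -22 mm, then 12 mm by 9 mm. The spoon balances between x = 0 and +10 mm.
- spoon_tip (a point): Tip of the green spoon's bowl (x = +80, z = -4 mm from spoon_mid; same axes). Laid on its back on a flat surface, the spoon touches with the back of the bowl and the handle end: the handle's middle line is then 5 mm up at its end, 10 mm at spoon_mid and 11.5 mm at x = +20 mm.
- spoon_bowl (a point): Centre of the green spoon's stainless bowl (x = +57, z = -6 mm from spoon_mid; same axes): 46 mm long, 31 mm wide, rim at z = -4 mm, lowest point of its back at z = -14 mm. A stainless neck, 8 mm wide and 5 mm thick, joins it to the handle from x = +22 to +41 mm.
- pot: Blue stoneware pot with a white band, standing loose on the board, 0.36 to 0.55 kg: straight round wall, 74 mm outside diameter, 62 mm inside, 95 mm high, floor 7 mm thick. Origin at the centre of its underside, z up; at the start the spoon leans towards the pot's +x axis.
- cup: Closed aluminium thermal cup with dark screw-top lid, loose, 75 mm diameter, 114 mm high, 0.3 kg, upright in a far corner of the board. Origin at the centre of its underside. Leave it alone.
- plate: Tan plastic suction plate shaped like a bear's head, stuck to the board in the other far corner: round dish 170 mm across, 20 mm high, with two ears of 58 mm diameter that reach 107 mm from its centre on its +x side. Origin at the centre of its underside.
- rest: White ceramic spoon rest, loose, 0.28 kg: round dish 96 mm across and 18 mm high with a tongue 14 mm high that reaches 89 mm from its centre on its -x side; near corner of the board. Origin at the centre of its underside. Do not push it about.
- bib: Red silicone bib folded in half, lying flat and fixed in the other near corner of the board: 95 mm (x) by 210 mm (y), 12 mm high, with an edge bead up to 18 mm. Origin at the centre of its underside.
- spare_mid (a point): Middle of the other toddler spoon (orange handle, same shape and axes as the green one), loose, lying on its back on the bib. Leave it alone.
- board_top (a point): Centre of the top of the fixed wooden chopping board that lies across the opened drawer: 440 mm (x) by 760 mm (y), flat top level with the robot's mounting surface (z = 0). It is free between the four corner things and the pot.

How it is judged (in metres and radians):
On the way, in this order (a step that is already met when the one before it is completed fails the run):
1. the green spoon is pulled right out: its bowl tip is above the pot's rim (z of spoon_tip in the frame of pot above 0.1 m), for 0.1 s.
2. with the fingers still holding the spoon, its handle end is inside the pot, at least 38 mm below the rim, and its bowl is above the rim (z of spoon_end in the frame of pot below 0.057 m and horizontal distance between spoon_end and pot below 0.034 m and z of spoon_bowl in the frame of pot above 0.105 m and contact force between the fingers and spoon above 0.5 N), for 0.1 s.
At the end, for the whole second after the job is handed in: The green spoon is let go and at rest in the pot, handle end inside and under 30 mm above the pot's underside, bowl centre above the rim; the pot is upright (0.1 rad) and within 50 mm of its place; cup, spoon rest and other spoon are within 25 mm of theirs (z of spoon_end in the frame of pot below 0.03 m and horizontal distance between spoon_end and pot below 0.034 m and z of spoon_bowl in the frame of pot above 0.105 m and linear speed of spoon below 0.03 m/s and angle between pot's own z axis and vertical below 0.1 rad and height (world z) of pot below 0.01 m and distance of pot from where it was at the start of the episode below 0.05 m and distance of each of cup, spare_mid, rest from where it was at the start of the episode below 0.025 m); the robot touches nothing.
It fails at once if the pot is tipped by more than 0.4 rad (angle between pot's own z axis and vertical above 0.4 rad).
It fails at once if the thermal cup is pushed more than 25 mm from its place (distance of cup from where it was at the start of the episode above 0.025 m).
It fails at once if the other spoon is pushed more than 25 mm from its place (distance of spare_mid from where it was at the start of the episode above 0.025 m).
It fails at once if the spoon rest is pushed more than 25 mm from its place (distance of rest from where it was at the start of the episode above 0.025 m).
It also fails if it takes over 58 s, if anything falls off the work surface, if the arm or the gripper's body presses on something with over 40 N, if the wrist force passes 120 N, or if a joint passes its speed limit or range.

### The arm

A 6-joint arm with a two-finger parallel gripper is mounted at the origin on the work surface. World frame = base frame: x ahead of the robot, y to its left, z up, the work surface at z = 0. Lengths are in mm, angles in rad, forces in N, time in s.
With the tool pointing down it reaches from about 275 to 750 mm from the base axis. Payload 10.2 kg.
Tool frame: the origin (TCP) lies midway between the tips of the shut fingers; the grasp point (between the pads) lies 19 mm behind it; y points along the fingers, z is the direction in which the jaws open and shut, and the axes are right-handed (so a half turn about y gives the same grasp; the last joint's range is limited). The gripper opens to 85 mm and grips with 20 to 120 N. Pads are 22 mm wide; open, the fingers measure 114 mm over their backs; the gripper's body (76 mm by 85 mm) begins 54 mm behind the grasp point. The pads swing forward as they close: fully open they stand 13 mm farther back than shut.
Start: joints at [1.044, 0.313, 1.498, -0, 1.331, -0.223], TCP at [157.066, 500.961, 231.294] pointing down, gripper open.
Joint ranges: [-2.94, 2.94], [-0.97, 2.17], [0.19, 2.56], [-1.23, 4.37], [0.02, 3.11], [-2.88, 2.88]. Speed limits (rad/s): [2.39, 2.39, 3.01, 3.14, 3.14, 3.14].

### API

Orientations are given as a unit quaternion [w, x, y, z].
In Python, from rig import ctrl gives the robot as it stands.
- The arm moves only by the shell command python3 -m inch 'ROWS' [OPENING] [FORCE]. ROWS is JSON, one flat list of numbers, 6 for each row, row after row: the shift along the tool's x, y, z in cm, then the turn, a rotation vector about the tool's x, y, z in rad. A call has 1 to 8 rows; each row is the pose to reach, as a shift and turn from the pose commanded when the call began, along the tool's axes at that moment; what a row does not reach only later rows make up. A row lasts 1/12 s, in which the tool goes at most 41.7 mm and 7.16 degrees, less where a joint would pass 70% of its speed; a pose out of reach is approached as far as the arm can. A call with a gripper value outside its range is refused whole. OPENING is the gripper command: -1 is fully open, 1 is shut, values between are in proportion, set as the call begins (- or left out, the last holds). The fingers move at their own pace and stop on an object; FORCE is the grip in N (left out, the last holds). Time passes only in rows, so rows that repeat a pose let the fingers close. It gives the time, the measured TCP pose, the force and the opening at its end, in the units of the state.
- ctrl.sense(): the state, without advancing time (a new reading comes with each control period).
- ctrl.capture(name): name is "scene" or "top" or "wrist"; returns the picture (400x640x3 uint8, red, green, blue); there is no depth.
- ctrl.get_calibration(name): a dict with "fx", "fy", "cx", "cy" (pixels), "world_to_cam" (4x4, takes a point from world to camera coordinates). Camera axes: x right, y down, z forward; pixel columns grow to the right and rows downward; lengths in mm; the calibration is good to about 2 mm. A picture is of the moment at which its call begins: read the wrist's pose just before it. get_calibration takes no time and is no camera call; for the wrist camera it gives the pose at the moment of the call.
- ctrl.finish_job(): hands the job in, once; it reports no verdict.
Trained networks look in the newest picture that a camera, given by its name, has taken for a name from the list of things; names that differ only in an ending like _2 or _b are one class to them, and where a whole thing is asked for, a point or a joint stands for the part that bears it (a point fixed in the world has none). Each returns a list of dicts, best first, with "score" (0 to 1); they miss things now and then, are a little off and sometimes report something else, mostly with a low value. They report only what shows in the picture. A call takes as long as a camera call.
- ctrl.search_frame(thing, camera): "uv" ([column, row] in pixels, amid what is visible of it).
The state is a dict: "time_s": time; "joints": joint angles; "dq": joint speeds; "tau": joint torques, N m; "eef_pos": TCP position; "ee_rot": TCP orientation; "force": force on the tool from outside, world axes, zero at the start; "wrist_torque": the same for the moment, N m; "grip_width": opening from 0.0 (shut) to 1.0 (fully open).
Only numpy, scipy, OpenCV 4.12 (cv2) and the standard library are available. Lean on these libraries where they do the work, as an engineer would, in place of code of your own. Each camera call takes 0.05 s, during which the arm holds its last target.

## Working session

There is one attempt and no reset: what is moved stays moved. The work goes in short steps, Python scripts to look and compute and a shell command to move; the robot and the scene stay as the last step left them, time stands still between calls to the robot, and variables do not carry over. Pictures are saved under pics/ and viewed, and the job is handed in when it is done.

```bash
ls; mkdir -p pics; python3 - <<'E'
from rig import ctrl
import cv2,numpy as np
np.set_printoptions(precision=4,suppress=True)
s=ctrl.sense(); print(s)
for n in("scene","top"):
    im=ctrl.capture(n); cv2.imwrite(f"pics/{n}0.png",im[:,:,::-1])
    c=ctrl.get_calibration(n); print(n,c)
    for t in("spoon_mid","spoon_end","spoon_tip","spoon_bowl","pot","cup","plate","rest","bib","spare_mid"):
        print(n,t,[(np.round(d["uv"],1).tolist(),round(d["score"],2)) for d in ctrl.search_frame(t,n)][:3])
print(ctrl.sense()["time_s"])
E
```

```text
pics
{'time_s': 0.0, 'joints': array([ 1.0436,  0.3134,  1.4985,  0.    ,  1.331 , -0.2234]), 'dq': array([ 0.001 , -0.0014, -0.0003,  0.0025, -0.0004, -0.0001]), 'tau': array([ -0.0003, -41.2276, -25.9744,  -0.0002,   0.0042,   0.    ]), 'eef_pos': array([156.9105, 500.7298, 230.7291]), 'ee_rot': array([-0.6985,  0.6994, -0.1072,  0.1068]), 'force': array([-0.0721,  1.1665, -0.6345]), 'wrist_torque': array([0.0014, 0.0337, 0.0089]), 'grip_width': 1.0001269886206927}
scene {'fx': 491.75434675920883, 'fy': 491.75434675920883, 'cx': 315.9536515439023, 'cy': 191.9100572662511, 'world_to_cam': array([[   0.1383,    0.9903,    0.0101,  -87.6465],
       [   0.77  ,   -0.1011,   -0.6299, -363.3551],
       [  -0.6228,    0.095 ,   -0.7766, 1397.7994],
       [   0.    ,    0.    ,    0.    ,    1.    ]])}
scene spoon_mid []
scene spoon_end [([319.4, 214.7], 0.37)]
scene spoon_tip [([414.2, 171.4], 0.63)]
scene spoon_bowl [([316.0, 216.9], 0.48)]
scene pot [([312.6, 221.0], 0.61)]
scene cup [([467.7, 246.3], 0.96)]
scene plate [([172.2, 299.1], 0.91)]
scene rest [([199.7, 187.3], 0.57), ([420.6, 165.0], 0.22)]
scene bib [([411.6, 170.3], 0.57)]
scene spare_mid [([425.3, 163.5], 0.77)]
top {'fx': 482.27980917941665, 'fy': 482.27980917941665, 'cx': 311.4260361655977, 'cy': 195.89439647920935, 'world_to_cam': array([[  0.0118,  -0.9997,   0.0235, -23.3079],
       [ -0.9945,  -0.0142,  -0.1037, 581.9928],
       [  0.104 ,  -0.0222,  -0.9943, 976.4266],
       [  0.    ,   0.    ,   0.    ,   1.    ]])}
top spoon_mid [([299.3, 181.5], 0.68)]
top spoon_end [([303.9, 179.8], 0.55)]
top spoon_tip [([304.7, 185.5], 0.69)]
top spoon_bowl [([300.4, 186.3], 0.79)]
top pot [([297.7, 187.3], 0.79), ([305.0, 182.2], 0.19)]
top cup [([164.6, 135.4], 0.59)]
top plate [([433.6, 143.1], 0.68), ([300.1, 180.3], 0.59)]
top rest [([416.3, 268.2], 0.58)]
top bib [([178.7, 269.0], 0.68)]
top spare_mid [([162.7, 263.2], 0.97)]
1.1
```

View pics/scene0.png

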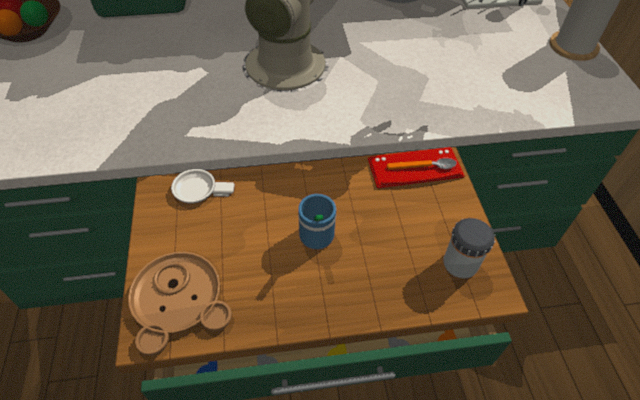

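```bash
python3 - <<'E'
import cv2
a=cv2.imread("pics/top0.png");b=cv2.imread("pics/scene0.png")
cv2.imwrite("pics/topc.png",cv2.resize(a[130:240,240:370],None,fx=5,fy=5,interpolation=cv2.INTER_CUBIC))
cv2.imwrite("pics/scenec.png",cv2.resize(b[140:290,240:400],None,fx=4,fy=4,interpolation=cv2.INTER_CUBIC))
E
```

```text
(no output)
```

View pics/topc.png

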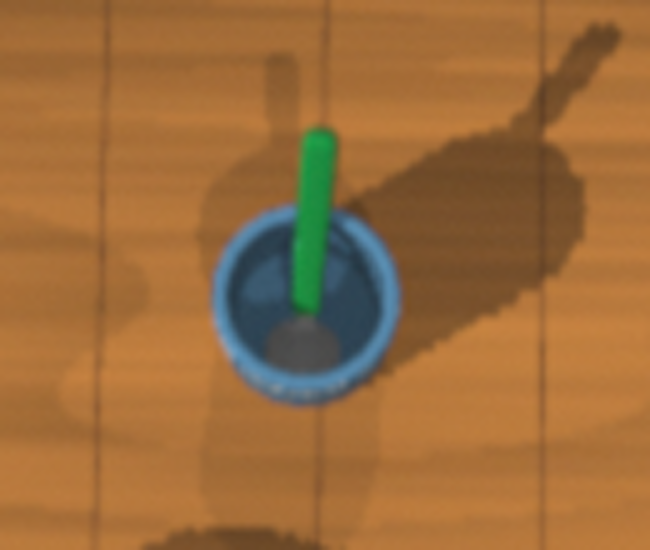

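View pics/scenec.png

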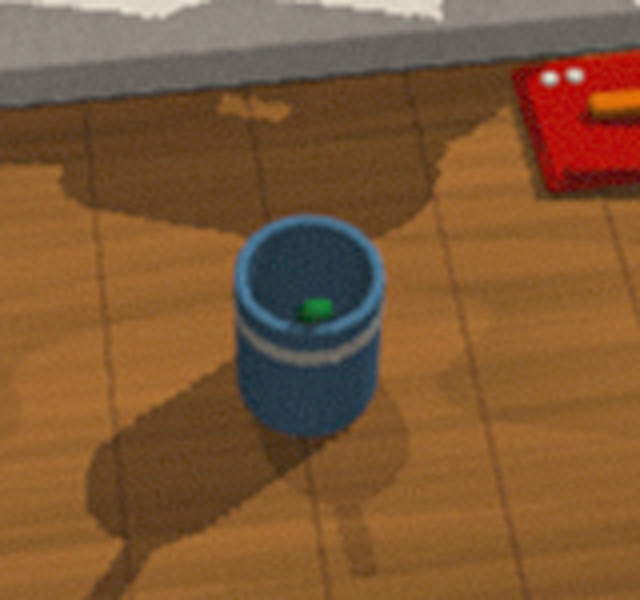

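View pics/top0.png

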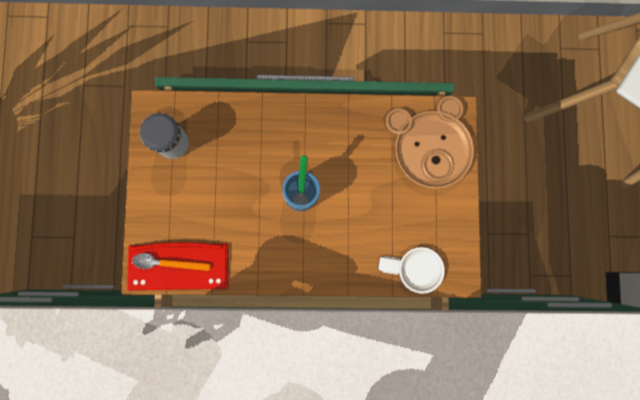

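The top picture shows the pot rim centred near (301,190). The green handle runs from about (301,192) to its end at (304,156), so the spoon leans away from the robot (+x). The scene picture sees it end-on at (319,216).

```bash
cat > h.py <<'E'
import numpy as np, cv2
from scipy.spatial.transform import Rotation as R
np.set_printoptions(precision=4,suppress=True)
def ray(c,uv):
    T=np.array(c["world_to_cam"]);Rm=T[:3,:3]
    d=Rm.T@np.array([(uv[0]-c["cx"])/c["fx"],(uv[1]-c["cy"])/c["fy"],1.]);o=-Rm.T@T[:3,3]
    return o,d
def atz(c,uv,z):
    o,d=ray(c,uv); return o+d*(z-o[2])/d[2]
def tri(c1,u1,c2,u2):
    A=[];b=[]
    M=np.zeros((3,3));v=np.zeros(3)
    for c,u in((c1,u1),(c2,u2)):
        o,d=ray(c,u);d=d/np.linalg.norm(d);P=np.eye(3)-np.outer(d,d);M+=P;v+=P@o
    return np.linalg.solve(M,v)
def proj(c,p):
    T=np.array(c["world_to_cam"]);q=T[:3,:3]@np.array(p)+T[:3,3]
    return np.array([c["cx"]+c["fx"]*q[0]/q[2],c["cy"]+c["fy"]*q[1]/q[2]])
def pose(s):
    w=s["ee_rot"]; return np.array(s["eef_pos"]),R.from_quat([w[1],w[2],w[3],w[0]])
def tgt(s,p,Rt):
    p0,R0=pose(s)
    d=R0.inv().apply(np.array(p)-p0)/10; r=(R0.inv()*Rt).as_rotvec()
    print("shift cm",np.round(d,2),"turn",np.round(r,3),"deg",np.round(np.degrees(np.linalg.norm(r)),1))
    return d,r
E
python3 - <<'E'
from rig import ctrl
from h import *
t=ctrl.get_calibration("top");s=ctrl.get_calibration("scene")
print("pot top",atz(t,(301.4,190.3),95),"pot scene",atz(s,(240+310/4,140+276/4),95))
print("end",atz(t,(303.8,156.4),142), "tri",tri(t,(303.8,157),s,(319.4,216)))
p0,R0=pose(ctrl.sense());print(R0.as_matrix())
for n in [(164.6,135.4,60),(416.3,268.2,15),(162.7,263.2,20)]: print(atz(t,n[:2],n[2]))
E
```

```text
pot top [586.2209   5.4593  95.    ] pot scene [593.6896   7.63    95.    ]
end [644.6665   1.9209 142.    ] tri [643.8626   2.6434 140.7737]
[[ 0.9542  0.      0.2992]
 [-0.2992 -0.      0.9542]
 [ 0.     -1.     -0.    ]]
[698.8648 285.7617  60.    ]
[ 434.4851 -237.9549   15.    ]
[439.2484 289.541   20.    ]
```

```bash
cat >> h.py <<'E'
def frame(alpha,yaw,flip=False):
    """tool pointing alpha deg below horizontal, heading yaw deg; jaws horizontal"""
    a=np.radians(alpha);f=np.radians(yaw)
    y=np.array([np.cos(a)*np.cos(f),np.cos(a)*np.sin(f),-np.sin(a)])
    z=np.array([-np.sin(f),np.cos(f),0.])*(-1 if flip else 1)
    return R.from_matrix(np.stack([np.cross(y,z),y,z],1))
E
python3 - <<'E'
from rig import ctrl
from h import *
t=ctrl.get_calibration("top");s=ctrl.get_calibration("scene")
E=np.array([643.5,2.5,140])
for ph in(-8,-4,0):
    f=np.radians(ph);l=np.radians(34);u=np.array([np.sin(l)*np.cos(f),np.sin(l)*np.sin(f),np.cos(l)])
    print(ph,[proj(t,E-d*u) for d in(0,50,102)],[proj(s,E-d*u) for d in(0,40)],E-160*u)
sn=ctrl.sense()
f=np.radians(-4);u=np.array([.559*np.cos(f),.559*np.sin(f),.829])
G=E-28*u
for al,back in((90,120),(45,80),(45,0)):
    Rt=frame(al,-4); a=Rt.as_matrix()[:,1]
    P=G+a*(19-back); print(al,back,"TCP",P); tgt(sn,P,Rt)
E
```

```text
-8 [array([303.4744, 157.2061]), array([301.14  , 175.0404]), array([298.9051, 192.1144])] [array([318.8702, 216.1043]), array([318.5767, 216.9299])] [554.8999  14.9519   7.354 ]
-4 [array([303.4744, 157.2061]), array([302.1319, 175.1588]), array([300.8468, 192.3454])] [array([318.8702, 216.1043]), array([317.7504, 216.9477])] [554.2471   8.7412   7.354 ]
0 [array([303.4744, 157.2061]), array([303.1297, 175.2085]), array([302.7997, 192.4412])] [array([318.8702, 216.1043]), array([316.9279, 217.0121])] [554.0291   2.5      7.354 ]
90 120 TCP [627.8861   3.5918 217.788 ]
shift cm [ 59.8    1.35 -33.37] turn [ 0.    -0.234  0.   ] deg 13.4
45 80 TCP [584.8577   6.6007 159.9215]
shift cm [ 55.61   7.14 -34.37] turn [ 0.092 -0.222 -0.782] deg 46.9
45 0 TCP [641.2884   2.6546 103.353 ]
shift cm [ 61.11  12.8  -33.06] turn [ 0.092 -0.222 -0.782] deg 46.9
```

```bash
python3 -m inch '[27,0.8,-17.6,0.04,-0.11,-0.35,27,0.8,-17.6,0.04,-0.11,-0.35,27,0.8,-17.6,0.04,-0.11,-0.35,27,0.8,-17.6,0.04,-0.11,-0.35,53.3,1.6,-35.3,0.092,-0.222,-0.782,53.3,1.6,-35.3,0.092,-0.222,-0.782,53.3,1.6,-35.3,0.092,-0.222,-0.782,53.3,1.6,-35.3,0.092,-0.222,-0.782]' -1 60
```

```text
time_s: 1.77
eef_pos: [367.0, 242.0, 222.5]
ee_rot: [-0.643, 0.662, 0.251, 0.293]
force: [2.8, 1.0, 0.2]
grip_width: 0.996
```

```bash
cat > go.py <<'E'
import sys
from rig import ctrl
from h import *
# go.py x y z alpha yaw flip  (grasp point coordinates)
x,y,z,al,yw,fl=map(float,sys.argv[1:7])
sn=ctrl.sense();Rt=frame(al,yw,fl>0)
p0,R0=pose(sn);G0=p0-19*R0.as_matrix()[:,1]
print("t",sn["time_s"],"G",G0,"ydir",R0.as_matrix()[:,1],"zdir",R0.as_matrix()[:,2],"q",sn["joints"],"F",sn["force"])
tgt(sn,np.array([x,y,z])+19*Rt.as_matrix()[:,1],Rt)
E
python3 go.py 560 6 190 45 -4 0
```

```text
t 1.7667 G [353.5459 242.8567 235.8566] ydir [ 0.7082 -0.0466 -0.7044] zdir [ 0.0645  0.9979 -0.0012] q [ 0.5596 -0.0661  2.1741 -0.9286  0.5454 -0.25  ] F [2.7669 0.9601 0.1857]
shift cm [ 12.31  18.96 -22.31] turn [-0.003  0.005  0.004] deg 0.4
```

```bash
python3 -m inch '[12.3,19,-22.3,0,0,0,12.3,19,-22.3,0,0,0,12.3,19,-22.3,0,0,0,12.3,19,-22.3,0,0,0,12.3,19,-22.3,0,0,0,12.3,19,-22.3,0,0,0,12.3,19,-22.3,0,0,0,12.3,19,-22.3,0,0,0]'; python3 go.py 570 7 165 45 -4 0
```

```text
time_s: 2.43
eef_pos: [511.1, 79.9, 187.8]
ee_rot: [-0.646, 0.662, 0.246, 0.29]
force: [-0.0, 1.2, -0.3]
grip_width: 0.999
t 2.4333 G [497.7989  80.7062 201.2749] ydir [ 0.701  -0.0443 -0.7118] zdir [0.0663 0.9978 0.0032] q [-0.0765  0.0676  2.1468  0.0638  0.1487 -1.6389] F [-0.0019  1.201  -0.273 ]
shift cm [ 2.96  7.97 -6.9 ] turn [-0.005  0.    -0.007] deg 0.5
```

```bash
python3 -m inch '[3,8,-6.9,0,0,0,3,8,-6.9,0,0,0,3,8,-6.9,0,0,0,3,8,-6.9,0,0,0,3,8,-6.9,0,0,0,3,8,-6.9,0,0,0]'; python3 go.py 628 3.5 117 45 -4 0
python3 - <<'E'
from rig import ctrl
from h import *
c=ctrl.get_calibration("wrist")
im=ctrl.capture("wrist"); cv2.imwrite("pics/w1.png",im[:,:,::-1])
im2=ctrl.capture("scene"); cv2.imwrite("pics/s1.png",im2[:,:,::-1])
E=np.array([643.5,2.5,140]);f=np.radians(-4);u=np.array([.559*np.cos(f),.559*np.sin(f),.829])
print([proj(c,E-d*u) for d in(0,28,60)], proj(c,[589,6.5,95]))
for n in("spoon_end","spoon_mid"): print(n,[(d["uv"],d["score"]) for d in ctrl.search_frame(n,"wrist")])
E
```

```text
time_s: 2.93
eef_pos: [584.2, 6.3, 151.6]
ee_rot: [-0.646, 0.662, 0.247, 0.29]
force: [-0.5, 0.2, -0.4]
grip_width: 1.003
t 2.9333 G [570.8723   7.1755 165.0683] ydir [ 0.7014 -0.0438 -0.7115] zdir [0.0654 0.9979 0.0031] q [-0.2477  0.2663  2.025   1.0232  0.1523 -2.7169] F [-0.5098  0.2289 -0.3931]
shift cm [ 0.71  7.44 -0.02] turn [-0.005  0.001 -0.006] deg 0.5
[array([324.3264, 261.4884]), array([324.3401, 225.8033]), array([324.3563, 183.4886])] [324.9668 174.0686]
spoon_end [([323.3, 207.2], 0.76)]
spoon_mid [([323.0, 209.0], 0.58), ([85.9, 168.9], 0.3)]
```

View pics/w1.png

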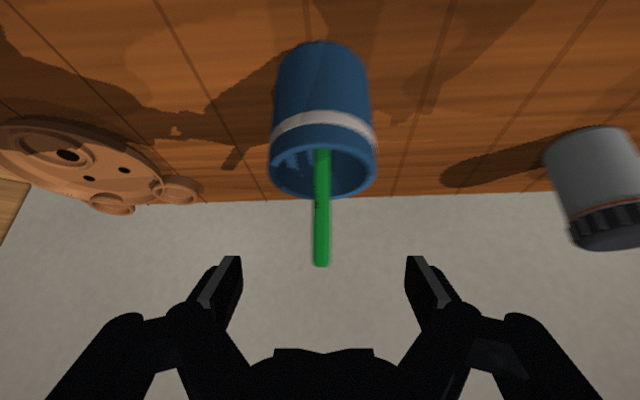

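View pics/s1.png

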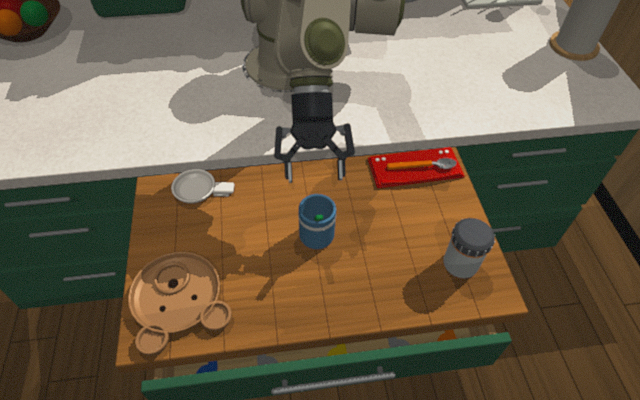

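The wrist picture shows the handle centred between the fingers, with its end at (322,264); I predicted (324,261), so the estimate holds. Advancing to grip.

```bash
python3 -m inch '[0.3,1.8,0,0,0,0,0.6,3.6,0,0,0,0,0.9,5.5,0,0,0,0,1.1,7.3,0,0,0,0,1.1,7.3,0,0,0,0,1.1,7.3,0,0,0,0]'; python3 go.py 630 3.5 121 45 -4 0
python3 -m inch '[0,0,0,0,0,0,0,0,0,0,0,0,0,0,0,0,0,0,0,0,0,0,0,0,0,0,0,0,0,0,0,0,0,0,0,0,0,0,0,0,0,0]' 1 60;python3 go.py 630 3.5 121 45 -4 0
```

```text
time_s: 3.63
eef_pos: [643.5, 5.2, 110.4]
ee_rot: [-0.647, 0.663, 0.244, 0.288]
force: [-1.1, 0.3, 0.7]
grip_width: 0.998
t 3.6333 G [630.2456   6.0628 124.0355] ydir [ 0.696  -0.0437 -0.7167] zdir [0.0655 0.9978 0.0027] q [-0.217   0.4505  1.8837  1.2021  0.1151 -2.8778] F [-1.1132  0.3076  0.7332]
shift cm [-0.19  0.21 -0.27] turn [-0.005  0.001 -0.014] deg 0.8
time_s: 4.22
eef_pos: [644.0, 4.3, 110.7]
ee_rot: [-0.647, 0.663, 0.244, 0.289]
force: [-2.1, 0.5, 1.8]
grip_width: 0.152
t 4.2167 G [630.7298   5.1427 124.2743] ydir [ 0.6965 -0.0448 -0.7161] zdir [0.0668 0.9978 0.0025] q [-0.2183  0.4509  1.8827  1.204   0.1149 -2.8797] F [-2.0834  0.4519  1.775 ]
shift cm [-0.25  0.19 -0.18] turn [-0.004  0.    -0.013] deg 0.8
```

Gripped: the opening is 0.152, about 13 mm, which matches the 14 mm handle. Joint 6 is close to its limit, so I'll start the lift with a small heading turn to relieve it.

```bash
python3 -m inch '[0.6,-0.4,0,-0.03,0.03,0,1.2,-0.8,0,-0.06,0.06,0,1.8,-1.2,0,-0.07,0.07,0,2.4,-1.6,0,-0.07,0.07,0,2.4,-1.6,0,-0.07,0.07,0]';python3 go.py 660 3.5 240 60 -11 0
```

```text
time_s: 4.63
eef_pos: [647.0, 5.7, 128.2]
ee_rot: [-0.638, 0.671, 0.217, 0.309]
force: [0.3, 0.8, -1.5]
grip_width: 0.144
t 4.6333 G [633.9583   7.4173 141.9649] ydir [ 0.6849 -0.0916 -0.7229] zdir [0.1382 0.9904 0.0055] q [-0.1869  0.427   1.8514  0.3543  0.1077 -1.9544] F [ 0.3411  0.8236 -1.5192]
shift cm [ 8.23 -5.32 -0.03] turn [-0.036  0.039  0.239] deg 14.0
```

```bash
python3 -m inch '[1.5,-1.3,0,0,0,0,3,-2.6,0,0,0,0,4.5,-3.9,0,0,0,0,6,-5.2,0,0,0,0,7.5,-6.5,0,0,0,0,8,-6.9,0,0,0,0,8,-6.9,0,0,0,0,8,-6.9,0,0,0,0]';python3 go.py 500 130 210 90 0 1
python3 - <<'E'
from rig import ctrl
from h import *
im=ctrl.capture("scene"); cv2.imwrite("pics/s2.png",im[:,:,::-1])
E
```

```text
time_s: 5.3
eef_pos: [656.6, 3.8, 232.4]
ee_rot: [-0.639, 0.671, 0.216, 0.308]
force: [0.4, 0.3, -2.4]
grip_width: 0.149
t 5.3 G [643.5567   5.562  246.0999] ydir [ 0.6844 -0.0908 -0.7234] zdir [0.1374 0.9905 0.0056] q [-0.1874  0.29    1.7215  0.1057  0.3708 -1.7014] F [ 0.3789  0.3494 -2.4194]
shift cm [-15.37  -8.87  10.32] turn [-1.12   2.795  0.069] deg 172.5
```

View pics/s2.png

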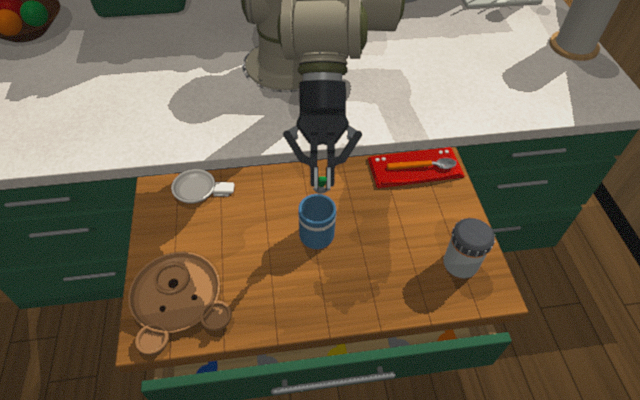

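The scene picture shows the spoon clear of the pot and the pot standing where it was. I'll fit a rough kinematic model from the recorded samples to see which tool angles the arm can reach.

```bash
cat > fk.py <<'E'
from h import *
from scipy.optimize import least_squares
D=[([1.0436,.3134,1.4985,0,1.331,-.2234],[156.9,500.7,230.7]),
([.5596,-.0661,2.1741,-.9286,.5454,-.25],[367,242,222.5]),
([-.0765,.0676,2.1468,.0638,.1487,-1.6389],[511.1,79.9,187.8]),
([-.2477,.2663,2.025,1.0232,.1523,-2.7169],[584.2,6.3,151.6]),
([-.217,.4505,1.8837,1.2021,.1151,-2.8778],[643.5,5.2,110.4]),
([-.1869,.427,1.8514,.3543,.1077,-1.9544],[647,5.7,128.2]),
([-.1874,.29,1.7215,.1057,.3708,-1.7014],[656.6,3.8,232.4])]
def fk(p,q):
    h,a1,L2,L3,e,off,Lt=p
    R1=R.from_euler('z',q[0]);R2=R1*R.from_euler('y',q[1]);R3=R2*R.from_euler('y',q[2])
    R4=R3*R.from_euler('z',q[3])*R.from_euler('y',q[4])
    return np.array([0,0,h])+R1.apply([a1,off,0])+R2.apply([0,0,L2])+R3.apply([e,0,L3])+R4.apply([0,0,Lt]),R4
def fit():
    f=lambda p:np.concatenate([fk(p,q)[0]-x for q,x in D])
    r=least_squares(f,[300,0,350,350,0,117,250],x_scale=100); return r.x,np.abs(r.fun).max()
if __name__=="__main__":
    p,m=fit();print(p,m)
    lo=[-2.94,-.97,.19,-1.23,.02];hi=[2.94,2.17,2.56,4.37,3.11]
    for al in(0,15,25,35,45):
      for z in(125,160,200):
        a=np.radians(al)
        G=np.array([589,6.5,z]);best=None
        for j4 in(0,3.14):
          for j2 in(0,.4,.8,1.2):
            def g(q):
                t,R4=fk(p,q);y=R4.as_matrix()[:,2];
                return np.r_[(t-19*y-G)/10,20*(y[2]+np.sin(a)),]
            try:r=least_squares(g,[-.2,j2,1.6,j4,.3],bounds=(lo,hi))
            except Exception as ex: continue
            # tidy: prefer j4 near given
            def g2(q): return np.r_[g(q),.05*(q[3]-j4)]
            r=least_squares(g2,r.x,bounds=(lo,hi));c=np.abs(r.fun[:4]).max()
            if best is None or c<best[0]-.02: best=(c,r.x,np.degrees(np.arctan2(*fk(p,r.x)[1].as_matrix()[[1,0],2])))
        print(al,z,best)
E
python3 fk.py
```

```text
[201.1886  -0.0145 439.0309 397.4754  38.9958 116.2998 255.3187] 0.057558328559451866
0 125 (np.float64(1.1368683772161604e-14), array([-0.1884,  0.7507,  2.1888,  3.14  ,  1.3687]), np.float64(-10.702269458366175))
0 160 (np.float64(1.1368683772161604e-14), array([-0.1883,  0.6455,  2.2044,  3.14  ,  1.2791]), np.float64(-10.703449645803543))
0 200 (np.float64(7.503331289626658e-13), array([-0.1883,  0.5264,  2.2109,  3.14  ,  1.1666]), np.float64(-10.705516720516938))
15 125 (np.float64(1.2468603927118238e-11), array([-0.1877,  1.3231,  0.462 ,  0.    ,  2.6655]), np.float64(169.24492278403306))
15 160 (np.float64(1.1368683772161604e-14), array([-0.1877,  1.2801,  0.4611, -0.    ,  2.7094]), np.float64(169.2449227859221))
15 200 (np.float64(4.2297187974327245e-11), array([-0.1877,  1.2389,  0.4436, -0.    ,  2.7681]), np.float64(169.24492283283445))
25 125 (np.float64(3.566924533515703e-13), array([-0.1877,  1.2226,  0.5717, -0.    ,  2.4818]), np.float64(169.24492278624285))
25 160 (np.float64(3.777245183300693e-12), array([-0.1877,  1.1848,  0.5583,  0.    ,  2.5329]), np.float64
[... 227 characters left out ...]
-0.    ,  2.2884]), np.float64(169.24492310890884))
35 160 (np.float64(2.2737367544323207e-14), array([-0.1877,  1.082 ,  0.6747,  0.    ,  2.3448]), np.float64(169.2449227859182))
35 200 (np.float64(4.440892098500626e-15), array([-0.1877,  1.0493,  0.6366, -0.    ,  2.4157]), np.float64(169.24492278592103))
45 125 (np.float64(9.379164112033322e-14), array([-0.1877,  1.0092,  0.8296,  0.    ,  2.0881]), np.float64(169.24492278582377))
45 160 (np.float64(2.2737367544323207e-14), array([-0.1877,  0.3174,  1.9726,  0.    ,  0.0662]), np.float64(-10.755077214079197))
45 200 (np.float64(1.1368683772161604e-14), array([-0.1877,  0.2464,  1.9351, -0.    ,  0.1747]), np.float64(-10.755077214079208))
```

```bash
python3 go.py 600 130 130 97 1 0
```

```text
t 5.35 G [643.4064   5.5692 245.4969] ydir [ 0.6836 -0.0907 -0.7242] zdir [0.1374 0.9905 0.0057] q [-0.1874  0.2905  1.722   0.1057  0.3708 -1.7013] F [-0.8172  0.4884 -0.531 ]
shift cm [-13.83   3.58  11.62] turn [ 0.045 -0.154  0.882] deg 51.3
```

```bash
python3 -m inch '[-1,-3,3,0.006,-0.02,0.11,-3,-2.5,6,0.012,-0.04,0.22,-5,-1.5,9,0.02,-0.06,0.33,-7,-0.5,11.6,0.025,-0.08,0.44,-9,0.6,11.6,0.03,-0.1,0.55,-11,1.7,11.6,0.035,-0.12,0.66,-12.5,2.7,11.6,0.04,-0.14,0.77,-13.8,3.6,11.6,0.045,-0.154,0.88]'
python3 -m inch '[0,0,0,0,0,0,0,0,0,0,0,0,0,0,0,0,0,0]'
python3 go.py 600 130 70 97 1 0
python3 - <<'E'
from rig import ctrl
from h import *
im=ctrl.capture("scene"); cv2.imwrite("pics/s3.png",cv2.resize(im[100:300,220:480,::-1],None,fx=3,fy=3))
im=ctrl.capture("wrist"); cv2.imwrite("pics/w3.png",im[:,:,::-1])
E
```

```text
time_s: 6.02
eef_pos: [597.8, 130.0, 110.3]
ee_rot: [-0.705, 0.706, -0.038, -0.051]
force: [0.2, 1.3, -0.4]
grip_width: 0.148
time_s: 6.27
eef_pos: [598.9, 129.7, 112.9]
ee_rot: [-0.705, 0.706, -0.035, -0.047]
force: [0.4, -0.3, -0.2]
grip_width: 0.147
t 6.2667 G [601.0804 129.7442 131.7792] ydir [-0.1151 -0.0025 -0.9934] zdir [-0.0172  0.9999 -0.0006] q [ 0.0223  0.6728  1.2623  0.      1.3219 -1.5656] F [ 0.4269 -0.275  -0.1639]
shift cm [0.59 6.15 0.03] turn [ 0.001 -0.     0.007] deg 0.4
```

View pics/s3.png

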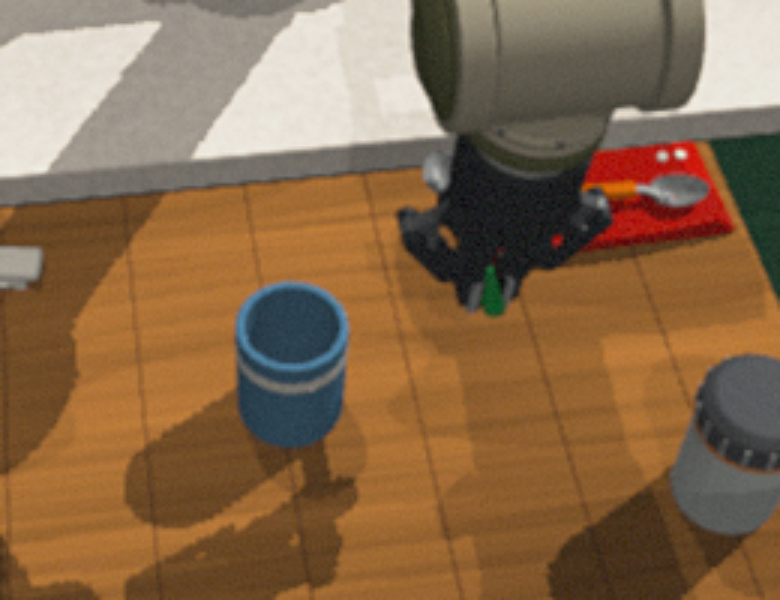

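View pics/w3.png

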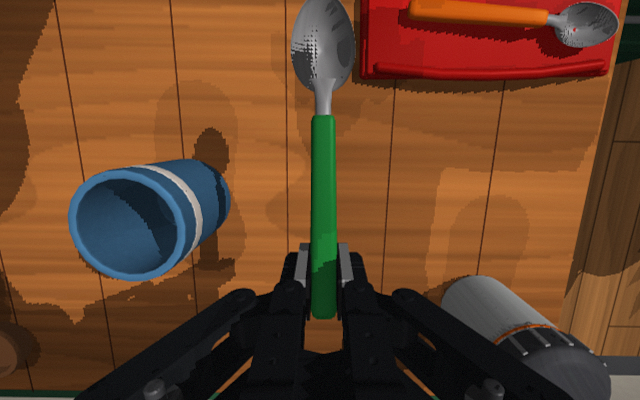

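The wrist view shows the spoon hollow side up and centred: handle end (323,318), handle/neck joint (323,115), bowl tip at about row 0. Now I'll solve for its angle in the hand.

```bash
python3 - <<'E'
from rig import ctrl
from h import *
c=ctrl.get_calibration("wrist");p0,R0=pose(ctrl.sense());G=p0-19*R0.as_matrix()[:,1]
def pts(d,e,h):
    x=np.array([-np.cos(e),0,-np.sin(e)]);z=np.array([-np.sin(e),0,np.cos(e)])
    E=G-d*x+h*z
    return [E+5*z, E+102*x+4.5*z, E+160*x-4*z],x,z
for h in(0,-4,4):
    f=lambda v:[proj(c,q)[1]-t for q,t in zip(pts(v[0],v[1],h)[0][:2],(318,115))]
    r=least_squares=__import__("scipy.optimize",fromlist=["x"]).least_squares(f,[24,.1],x_scale=[10,.1])
    P,x,z=pts(r.x[0],r.x[1],h)
    print(h,r.x,np.degrees(r.x[1]),[proj(c,q) for q in P],"bowl back bottom rel G",-r.x[0]*x@[0,0,1]+(137*x-14*z)[2]+h)
E
```

```text
0 [20.0518  0.3478] 19.92700590567247 [array([324.8236, 318.    ]), array([328.0513, 115.    ]), array([329.2307,  26.2318])] bowl back bottom rel G -53.020382486029526
-4 [21.8719  0.2286] 13.09818016664985 [array([324.606, 318.   ]), array([328.2305, 115.    ]), array([329.8124,  12.423 ])] bowl back bottom rel G -43.72612749359533
4 [19.3377  0.4267] 24.448549005223526 [array([325.0206, 318.    ]), array([327.9734, 115.    ]), array([328.9191,  34.3477])] bowl back bottom rel G -57.44228056823569
```

```bash
python3 -m inch '[0.3,2.5,0,0,0,0,0.6,5,0,0,0,0,0.8,7,0,0,0,0,0.8,7,0,0,0,0,0.8,7,0,0,0,0]'
python3 -m inch '[0.1,0.6,0,0,0,0,0.15,1.2,0,0,0,0,0.2,1.8,0,0,0,0,0.2,1.8,0,0,0,0]'
python3 -m inch '[0.03,0.3,0,0,0,0,0.07,0.6,0,0,0,0,0.1,0.9,0,0,0,0,0.1,0.9,0,0,0,0]'
python3 go.py 600 130 25 97 1 0
```

```text
time_s: 6.78
eef_pos: [598.5, 129.7, 43.2]
ee_rot: [-0.705, 0.706, -0.035, -0.047]
force: [0.7, 0.0, 1.1]
grip_width: 0.147
time_s: 7.12
eef_pos: [598.0, 129.5, 23.3]
ee_rot: [-0.705, 0.706, -0.036, -0.048]
force: [0.4, 0.2, -0.0]
grip_width: 0.146
time_s: 7.45
eef_pos: [598.2, 129.5, 14.4]
ee_rot: [-0.705, 0.706, -0.036, -0.048]
force: [-0.1, 0.4, -1.0]
grip_width: 0.152
t 7.45 G [600.413  129.557   33.3115] ydir [-0.1186 -0.0025 -0.9929] zdir [-0.0172  0.9999 -0.0005] q [ 0.022   0.7934  1.3281  0.0001  1.139  -1.566 ] F [-0.1487  0.4033 -1.0334]
shift cm [0.05 0.83 0.05] turn [ 0.    -0.     0.003] deg 0.2
```

```bash
python3 -m inch '[0.03,0.3,0,0,0,0,0.06,0.6,0,0,0,0,0.1,0.9,0,0,0,0,0.1,0.9,0,0,0,0]'
python3 - <<'E'
from rig import ctrl
from h import *
im=ctrl.capture("wrist"); cv2.imwrite("pics/w4.png",im[:,:,::-1])
print(ctrl.sense()["force"])
E
```

```text
time_s: 7.78
eef_pos: [598.5, 129.5, 5.8]
ee_rot: [-0.705, 0.706, -0.036, -0.048]
force: [0.6, -0.2, 2.9]
grip_width: 0.151
[0.2828 0.4409 1.4467]
```

View pics/w4.png

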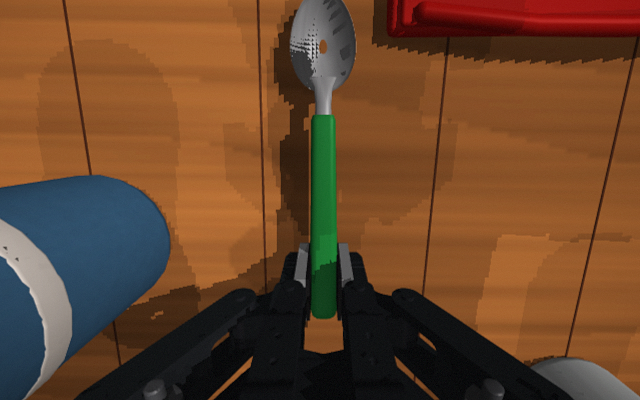

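The bowl is barely off the board or just touching, with a slight upward force. Releasing.

```bash
python3 -m inch '[0,0,0,0,0,0,0,0,0,0,0,0,0,0,0,0,0,0,0,0,0,0,0,0]' 0.2
python3 -m inch '[0,-2,0,0,0,0,0,-4,0,0,0,0,0,-8,0,0,0,0,0,-11,0,0,0,0,0,-11,0,0,0,0,0,-11,0,0,0,0]' -0.2
python3 - <<'E'
from rig import ctrl
from h import *
im=ctrl.capture("wrist"); cv2.imwrite("pics/w5.png",im[:,:,::-1])
for n in("spoon_end","spoon_mid","spoon_tip","spoon_bowl"): print(n,[(d["uv"],d["score"]) for d in ctrl.search_frame(n,"wrist")][:2])
im=ctrl.capture("top"); cv2.imwrite("pics/t5.png",cv2.resize(im[100:260,180:360,::-1],None,fx=3,fy=3))
E
```

```text
time_s: 8.17
eef_pos: [598.3, 129.6, 6.0]
ee_rot: [-0.705, 0.706, -0.036, -0.048]
force: [0.1, 0.2, 0.5]
grip_width: 0.404
time_s: 8.67
eef_pos: [612.1, 129.8, 116.9]
ee_rot: [-0.705, 0.706, -0.034, -0.047]
force: [-0.3, 0.3, -0.7]
grip_width: 0.602
spoon_end [([322.0, 99.3], 0.58)]
spoon_mid [([320.4, 95.7], 0.77)]
spoon_tip [([322.6, 102.0], 0.67)]
spoon_bowl [([323.6, 98.0], 0.79)]
```

View pics/w5.png

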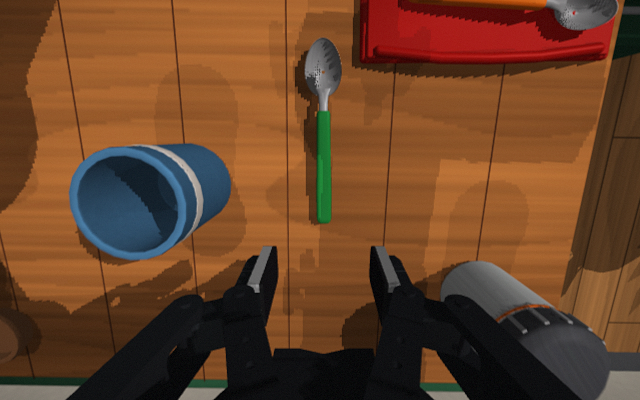

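View pics/t5.png

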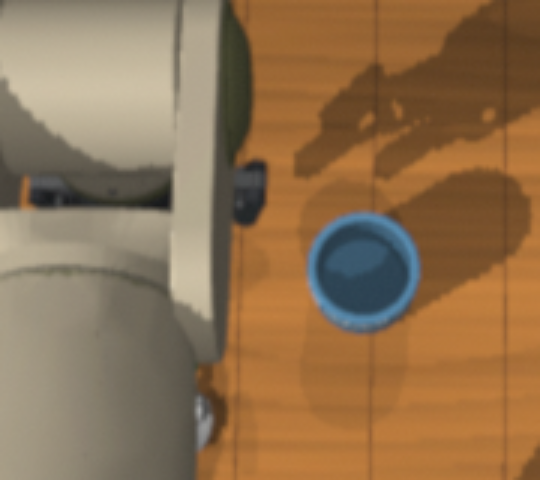

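The spoon lies on its back: end (324,222), joint (323,110), tip (322,38). The pot is unmoved.

```bash
python3 - <<'E'
from rig import ctrl
from h import *
c=ctrl.get_calibration("wrist")
E=atz(c,(324,222),8);J=atz(c,(323.3,110),15);T=atz(c,(322,38),10)
print(E,J,T,np.linalg.norm(E-J),np.linalg.norm(E-T))
E
python3 go.py 535 130 60 90 1 0
```

```text
[623.5519 129.6907   8.    ] [523.2944 127.1709  15.    ] [466.4252 125.0551  10.    ] 100.53319912615841 157.20782848409783
t 8.9667 G [613.1316 129.854  133.0764] ydir [-0.1195 -0.0025 -0.9928] zdir [-0.0173  0.9999 -0.0005] q [ 0.022   0.6992  1.2123  0.0001  1.35   -1.566 ] F [-0.3368 -0.8169  0.1029]
shift cm [-6.65  8.18  0.15] turn [ 0.   -0.   -0.12] deg 6.9
```

```bash
python3 go.py 534.5 127 60 90 1.7 0; python3 -m inch '[-2,2,-0.1,0,0,-0.06,-4,4,-0.1,0,0,-0.12,-6.7,6,-0.2,0.01,0.01,-0.12,-6.7,8.1,-0.2,0.01,0.01,-0.12,-6.7,8.1,-0.2,0.01,0.01,-0.12,-6.7,8.1,-0.2,0.01,0.01,-0.12]' -0.2;python3 go.py 534.5 127 22 90 1.7 0
```

```text
t 8.9667 G [613.1316 129.854  133.0764] ydir [-0.1195 -0.0025 -0.9928] zdir [-0.0173  0.9999 -0.0005] q [ 0.022   0.6992  1.2123  0.0001  1.35   -1.566 ] F [-0.3368 -0.8169  0.1029]
shift cm [-6.71  8.18 -0.15] turn [-0.    -0.012 -0.12 ] deg 6.9
time_s: 9.47
eef_pos: [535.5, 126.4, 42.6]
ee_rot: [0.71, -0.704, -0.003, 0.002]
force: [1.9, -0.7, -0.2]
grip_width: 0.602
t 9.4667 G [535.4356 126.2246  61.5668] ydir [ 0.001   0.0089 -1.    ] zdir [-0.0067  0.9999  0.0089] q [ 0.0146  0.5845  1.6291  0.0111  0.9269 -1.5695] F [ 1.8657 -0.6509 -0.211 ]
shift cm [-0.1   3.96  0.03] turn [-0.009 -0.023  0.001] deg 1.4
```

```bash
python3 -m inch '[-0.1,1.3,0.05,-0.01,-0.02,0,-0.1,2.6,0.05,-0.01,-0.02,0,-0.1,3.6,0.05,-0.01,-0.02,0,-0.1,4,0.05,-0.01,-0.02,0,-0.1,4,0.05,-0.01,-0.02,0]' -0.2
python3 -m inch '[0,0,0,0,0,0,0,0,0,0,0,0,0,0,0,0,0,0,0,0,0,0,0,0,0,0,0,0,0,0,0,0,0,0,0,0]' 1 70
python3 go.py 534.5 127 22 90 1.7 0
python3 -m inch '[0,-1.5,0,0,0,0,0,-4,0,0,0,0,0,-7,0,0,0,0,0,-7,0,0,0,0,0,-7,0,0,0,0]'
python3 - <<'E'
from rig import ctrl
from h import *
im=ctrl.capture("wrist"); cv2.imwrite("pics/w6.png",im[:,:,::-1])
E
```

```text
time_s: 9.88
eef_pos: [534.7, 127.3, 2.4]
ee_rot: [-0.707, 0.707, 0.01, -0.009]
force: [0.1, -0.5, -1.0]
grip_width: 0.597
time_s: 10.38
eef_pos: [534.9, 127.3, 3.5]
ee_rot: [-0.707, 0.707, 0.011, -0.008]
force: [-1.7, -0.3, 5.6]
grip_width: 0.115
t 10.3833 G [534.7903 127.2777  22.4613] ydir [ 0.0035 -0.0012 -1.    ] zdir [-0.0268  0.9996 -0.0013] q [ 0.021   0.6474  1.6478 -0.0017  0.8429 -1.5755] F [-1.6705 -0.3115  5.643 ]
shift cm [-0.04  0.05 -0.02] turn [ 0.001 -0.003  0.003] deg 0.3
time_s: 10.8
eef_pos: [534.9, 127.5, 74.0]
ee_rot: [-0.707, 0.707, 0.011, -0.008]
force: [-0.2, 0.1, -1.5]
grip_width: 0.115
```

View pics/w6.png

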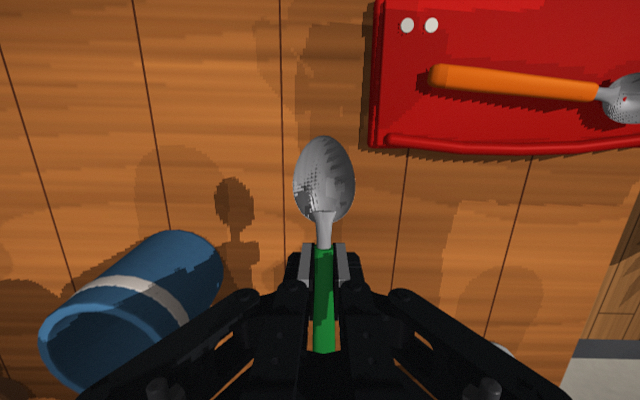

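The spoon is held at x≈+10 (opening 0.115, about 10–12 mm), bowl forward in the view. Before inserting, I'll refine the pot position by fitting its silhouette in both cameras.

```bash
python3 - <<'E'
from rig import ctrl
from h import *
from scipy.optimize import minimize
th=np.linspace(0,2*np.pi,60)
for n,box in(("top",(150,240,270,345)),("scene",(180,270,285,350))):
    im=ctrl.capture(n);c=ctrl.get_calibration(n)
    hsv=cv2.cvtColor(im,cv2.COLOR_RGB2HSV)
    m=((hsv[...,0]>95)&(hsv[...,0]<125)&(hsv[...,1]>70)).astype(np.uint8)
    k=np.zeros_like(m);k[box[0]:box[1],box[2]:box[3]]=1;m*=k
    nl,lab,st,_=cv2.connectedComponentsWithStats(m);i=1+np.argmax(st[1:,4])
    pts=np.argwhere(lab==i)[:,::-1].astype(np.float32);hull=cv2.convexHull(pts)
    def hp(x,y):
        P=[proj(c,[x+37*np.cos(t),y+37*np.sin(t),z]) for z in(0,95) for t in th]
        return cv2.convexHull(np.array(P,np.float32))
    def cost(v):
        A,I=cv2.intersectConvexConvex(hull,hp(*v))
        return -A/(cv2.contourArea(hull)+cv2.contourArea(hp(*v))-A)
    r=minimize(cost,[589,6.5],method="Nelder-Mead",options=dict(initial_simplex=[[589,6.5],[595,6.5],[589,12]]))
    print(n,r.x,r.fun,cv2.contourArea(hull),cv2.contourArea(hp(*r.x)))
E
```

```text
top [587.2694   6.4856] -0.8608762767015075 1046.0 1214.9753292403184
scene [542.3466  14.4345] -0.5217920077658558 940.5 1777.9324935500044
```

```bash
python3 - <<'E'
from rig import ctrl
from h import *
from scipy.optimize import minimize
th=np.linspace(0,2*np.pi,60)
for n,box in(("top",(160,225,275,330)),("scene",(190,255,292,342))):
    im=ctrl.capture(n);c=ctrl.get_calibration(n)
    f=im.astype(int); m=((f[...,2]>f[...,0]+8)).astype(np.uint8)
    k=np.zeros_like(m);k[box[0]:box[1],box[2]:box[3]]=1;m*=k
    m=cv2.morphologyEx(m,cv2.MORPH_OPEN,np.ones((2,2),np.uint8))
    pts=np.argwhere(m)[:,::-1].astype(np.float32)
    pts=np.concatenate([pts+d for d in([-.5,-.5],[.5,.5],[.5,-.5],[-.5,.5])]).astype(np.float32);hull=cv2.convexHull(pts)
    def hp(x,y):
        P=[proj(c,[x+37*np.cos(t),y+37*np.sin(t),z]) for z in(0,95) for t in th]
        return cv2.convexHull(np.array(P,np.float32))
    def cost(v):
        A,I=cv2.intersectConvexConvex(hull,hp(*v))
        return -A/(cv2.contourArea(hull)+cv2.contourArea(hp(*v))-A)
    r=minimize(cost,[589,6.5],method="Nelder-Mead",options=dict(initial_simplex=[[589,6.5],[595,6.5],[589,12]]))
    print(n,r.x,r.fun,cv2.contourArea(hull),cv2.contourArea(hp(*r.x)))
    o=im[:,:,::-1].copy();cv2.polylines(o,[np.round(hp(*r.x)).astype(np.int32)],True,(0,0,255));cv2.imwrite(f"pics/fit_{n}.png",cv2.resize(o[box[0]-10:box[1]+10,box[2]-10:box[3]+10],None,fx=6,fy=6,interpolation=cv2.INTER_NEAREST))
E
python3 - <<'E'
import cv2,numpy as np
a=cv2.imread("pics/fit_top.png");b=cv2.imread("pics/fit_scene.png")
h=max(a.shape[0],b.shape[0]);o=np.zeros((h,a.shape[1]+b.shape[1],3),np.uint8);o[:a.shape[0],:a.shape[1]]=a;o[:b.shape[0],a.shape[1]:]=b
cv2.imwrite("pics/fit.png",o)
E
```

```text
top [587.5719   4.6933] -0.9682950025029016 1186.0 1215.1909593946766
scene [590.4977   9.0377] -0.9460076413891505 1762.5 1862.994338931283
```

View pics/fit.png

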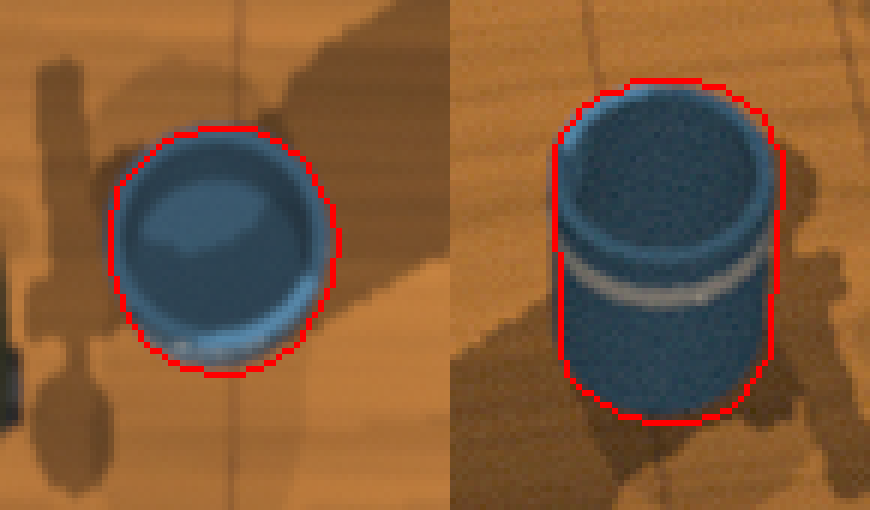

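Both fits agree to within a few mm, giving a pot centre of about (588.5, 6). Next I'll plan the tilt-back and insertion with the fitted kinematics.

```bash
cat > plan.py <<'E'
import sys
from rig import ctrl
from h import *
# plan.py alpha yaw radial_off z_end : where to put the handle end
al,yw,off,ze=map(float,sys.argv[1:5]); px,py=(float(v) for v in (sys.argv[5:7] or (588.5,6)))
sn=ctrl.sense();p0,R0=pose(sn)
L,b=91,np.radians(3.6)
def end(p,Rt): M=Rt.as_matrix(); return p-8*M[:,1]+L*(M[:,0]*np.cos(b)+M[:,1]*np.sin(b))
print("t",sn["time_s"],"TCP",p0,"end now",end(p0,R0),"q",sn["joints"],"F",sn["force"])
Rt=frame(al,yw);f=np.radians(yw)
want=np.array([px+off*np.cos(f),py+off*np.sin(f),ze])
p=want-end(np.zeros(3),Rt); print("TCP target",p,"rim crossing radial",off-(95-ze)*np.tan(np.radians(180-al-3.6)))
M=Rt.as_matrix();print("finger low corner z",(p+11*M[:,0])[2])
tgt(sn,p,Rt)
import fk
P,_=fk.fit();from scipy.optimize import least_squares
def g(q):
    t,R4=fk.fk(P,q); return np.r_[(t-p)/10,10*(R4.as_matrix()[:,2]-M[:,1])]
r=least_squares(g,[-.2,1.1,.6,0,2.4],bounds=([-2.94,-.97,.19,-1.23,.02],[2.94,2.17,2.56,4.37,3.11]));print("q",r.x,"err",np.abs(r.fun).max())
E
python3 plan.py 155 -10.8 12 125; python3 plan.py 155 -10.8 12 34
```

```text
t 11.05 TCP [533.6984 127.3434  71.6653] end now [624.4864 129.7642  73.9604] q [ 0.0212  0.5395  1.6127 -0.0013  0.9893 -1.5755] F [ 0.2119  0.0304 -0.1402]
TCP target [560.5498  11.3318 206.3451] rim crossing radial 23.75687143953658
finger low corner z 196.37574749216134
shift cm [  2.38 -13.45 -11.68] turn [0.123 0.191 1.13 ] deg 66.0
q [-0.1887  1.0952  0.5998 -0.0003  2.581 ] err 4.693134769695462e-11
t 11.05 TCP [533.6984 127.3434  71.6653] end now [624.4864 129.7642  73.9604] q [ 0.0212  0.5395  1.6127 -0.0013  0.9893 -1.5755] F [ 0.2119  0.0304 -0.1402]
TCP target [560.5498  11.3318 115.3451] rim crossing radial -11.90563859372438
finger low corner z 105.37574749216134
shift cm [  2.38  -4.35 -11.67] turn [0.123 0.191 1.13 ] deg 66.0
q [-0.1887  1.1859  0.6528 -0.0002  2.4374] err 1.1368683772161604e-14
```

```bash
python3 -m inch '[0,-3,0,0,0,0,0,-6,0,0,0,0.06,0.5,-9,-1,0,0,0.16,1,-12,-2,0,0,0.27,1.5,-15,-3,0,0,0.38,2,-17,-4,0,0,0.49,2,-18,-5,0,0,0.6,2,-18,-5,0,0,0.6]'; python3 plan.py 155 -10.8 -23.6 140
```

```text
time_s: 11.72
eef_pos: [556.5, 76.1, 252.0]
ee_rot: [-0.672, 0.678, -0.203, -0.219]
force: [0.7, -0.3, -1.3]
grip_width: 0.118
t 11.7167 TCP [556.4967  76.0881 252.0066] end now [632.4739  77.8538 202.2279] q [-0.0521  0.757   0.8625 -0.0523  2.125  -1.6603] F [ 0.6789 -0.2962 -1.2588]
TCP target [525.5803  18.0026 221.3451] rim crossing radial -5.964692840695129
finger low corner z 211.37574749216134
shift cm [-0.91  4.37 -5.73] turn [0.165 0.138 0.528] deg 32.6
q [-0.1887  0.9735  0.8018 -0.0003  2.5008] err 3.410605131648481e-14
```

```bash
python3 -m inch '[-0.2,0,-1.5,0.03,0.03,0.1,-0.4,1,-3,0.06,0.06,0.2,-0.6,2.5,-4.5,0.1,0.1,0.3,-0.9,3.5,-5.7,0.14,0.12,0.42,-0.9,4.4,-5.7,0.165,0.138,0.53,-0.9,4.4,-5.7,0.165,0.138,0.53,-0.9,4.4,-5.7,0.165,0.138,0.53]'; python3 plan.py 155 -10.8 -19.5 115
python3 - <<'E'
from rig import ctrl
from h import *
im=ctrl.capture("scene"); cv2.imwrite("pics/s7.png",im[:,:,::-1])
im=ctrl.capture("top"); cv2.imwrite("pics/t7.png",im[:,:,::-1])
im=ctrl.capture("wrist"); cv2.imwrite("pics/w7.png",im[:,:,::-1])
E
```

```text
time_s: 12.3
eef_pos: [524.4, 20.4, 219.8]
ee_rot: [0.63, -0.559, 0.432, 0.322]
force: [0.6, 0.4, 0.0]
grip_width: 0.115
t 12.3 TCP [524.428   20.4187 219.8157] end now [564.6205  13.0167 138.6779] q [-0.185   0.9692  0.811   0.0014  2.4907 -1.571 ] F [0.5556 0.4394 0.0444]
TCP target [529.6077  17.2343 196.3451] rim crossing radial -11.662085706975613
finger low corner z 186.37574749216134
shift cm [ 2.36  0.49 -0.22] turn [0.002 0.003 0.005] deg 0.4
q [-0.1887  1.0076  0.8005 -0.0003  2.468 ] err 6.302403043889626e-11
```

View pics/s7.png

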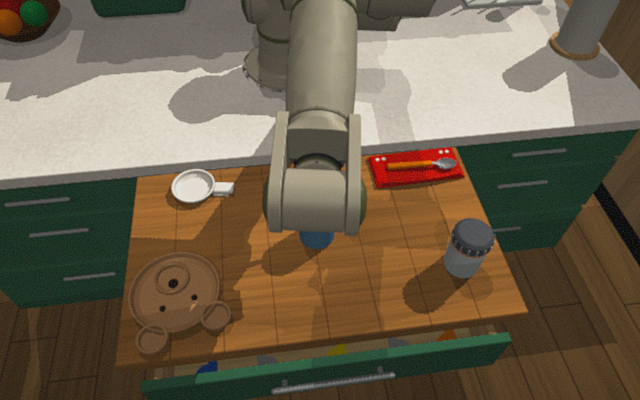

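View pics/w7.png

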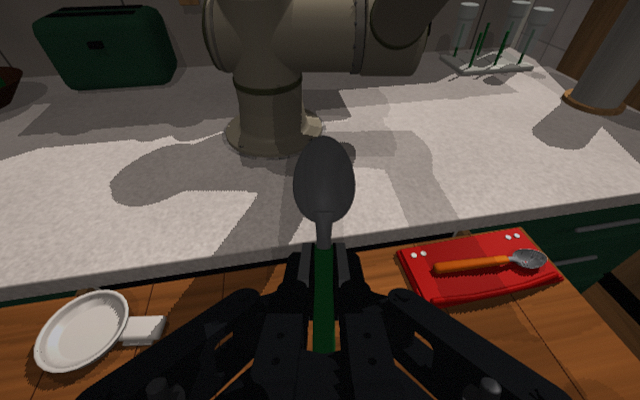

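View pics/t7.png

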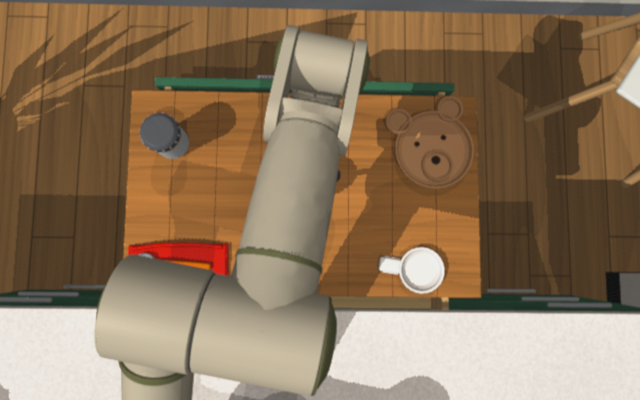

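The wrist view shows the spoon seated exactly as after the grasp, so it has not slipped. The arm hides the pot from the other cameras, so I'll insert in stages while watching the force.

```bash
python3 -m inch '[1.2,0.2,-0.1,0,0,0,2.4,0.5,-0.2,0,0,0,2.4,0.5,-0.2,0,0,0,2.4,0.5,-0.2,0,0,0]'; python3 plan.py 155 -10.8 -4 75
```

```text
time_s: 12.78
eef_pos: [529.7, 17.3, 196.8]
ee_rot: [0.63, -0.559, 0.432, 0.322]
force: [-1.5, -0.3, -0.0]
grip_width: 0.118
t 12.7833 TCP [529.675   17.314  196.8257] end now [569.6995   9.885  115.6073] q [-0.1878  1.0061  0.8004 -0.0024  2.4665 -1.5745] F [-1.5039 -0.2981 -0.006 ]
TCP target [544.8332  14.3299 156.3451] rim crossing radial -11.837914293024387
finger low corner z 146.37574749216134
shift cm [ 4.32  0.32 -0.02] turn [0.002 0.002 0.003] deg 0.2
q [-0.1887  1.0917  0.7377 -0.0002  2.4467] err 1.461053500406706e-11
```

```bash
python3 -m inch '[0.9,0.06,0,0,0,0,1.8,0.12,0,0,0,0,2.7,0.2,0,0,0,0,3.5,0.26,0,0,0,0,4.3,0.32,0,0,0,0,4.3,0.32,0,0,0,0,4.3,0.32,0,0,0,0]'; python3 plan.py 155 -10.8 10 40
```

```text
time_s: 13.37
eef_pos: [545.0, 14.4, 157.0]
ee_rot: [0.63, -0.559, 0.432, 0.322]
force: [-0.3, 1.0, -0.3]
grip_width: 0.119
t 13.3667 TCP [544.983   14.4366 156.9526] end now [585.0467   6.997   75.7545] q [-0.1879  1.0899  0.7376 -0.002   2.4449 -1.5742] F [-0.2595  0.9592 -0.2858]
TCP target [558.5852  11.7066 121.3451] rim crossing radial -11.554264305817064
finger low corner z 111.37574749216134
shift cm [ 3.81  0.26 -0.02] turn [0.002 0.002 0.004] deg 0.3
q [-0.1887  1.1726  0.6645 -0.0002  2.439 ] err 1.8474111129762605e-14
```

No contact force so far. Continuing down.

```bash
python3 -m inch '[0.8,0.05,0,0,0,0,1.6,0.1,0,0,0,0,2.4,0.15,0,0,0,0,3.1,0.2,0,0,0,0,3.8,0.26,0,0,0,0,3.8,0.26,0,0,0,0,3.8,0.26,0,0,0,0]'; python3 plan.py 155 -10.8 12.5 30
```

```text
time_s: 13.95
eef_pos: [558.6, 11.9, 121.5]
ee_rot: [0.63, -0.559, 0.432, 0.322]
force: [0.3, 0.0, -1.9]
grip_width: 0.116
t 13.95 TCP [558.5712  11.9202 121.5088] end now [598.6382   4.476   40.3128] q [-0.1878  1.1706  0.666  -0.002   2.4358 -1.5741] F [ 0.328   0.0195 -1.8695]
TCP target [561.0409  11.2381 111.3451] rim crossing radial -12.973221452329259
finger low corner z 101.37574749216134
shift cm [ 1.03  0.2  -0.02] turn [0.002 0.002 0.004] deg 0.3
q [-0.1887  1.1922  0.6502 -0.0002  2.4337] err 2.2737367544323207e-14
```

```bash
python3 -m inch '[0.5,0.05,0,0,0,0,1,0.1,0,0,0,0,1,0.1,0,0,0,0,1,0.1,0,0,0,0]'; python3 plan.py 155 -10.8 12.5 25
python3 - <<'E'
from rig import ctrl
from h import *
for n in("scene","wrist"):
    im=ctrl.capture(n); cv2.imwrite(f"pics/{n}8.png",im[:,:,::-1])
E
```

```text
time_s: 14.28
eef_pos: [561.9, 11.3, 112.3]
ee_rot: [0.63, -0.559, 0.432, 0.322]
force: [0.2, -0.4, 0.1]
grip_width: 0.112
t 14.2833 TCP [561.8708  11.3017 112.2733] end now [601.9708   3.8531  31.094 ] q [-0.1878  1.1917  0.6464 -0.0019  2.4339 -1.5741] F [ 0.2203 -0.4392  0.0649]
TCP target [561.0409  11.2381 106.3451] rim crossing radial -14.932700025585355
finger low corner z 96.37574749216134
shift cm [ 0.5   0.33 -0.02] turn [0.002 0.002 0.004] deg 0.3
q [-0.1887  1.1983  0.6508 -0.0002  2.4269] err 1.0231815394945443e-13
```

View pics/scene8.png

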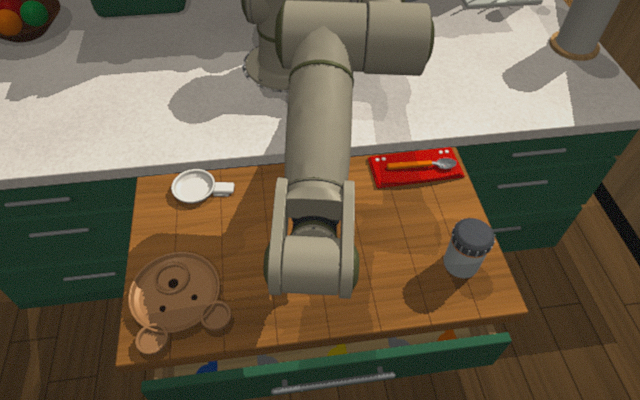

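View pics/wrist8.png

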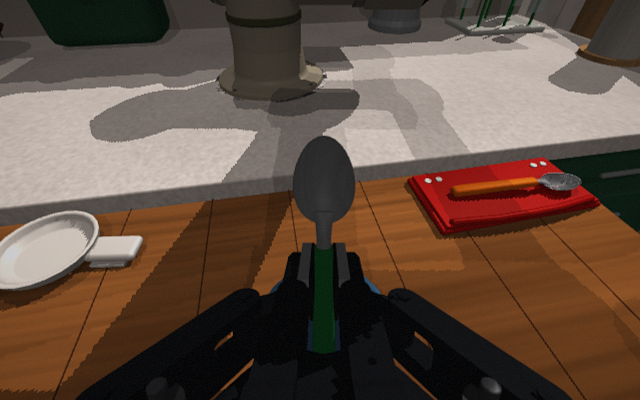

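The spoon is still seated in the fingers and the rim is visible below them. No contact force, handle end at about z=31 in the pot. Releasing and backing off along the tool axis.

```bash
python3 -m inch '[0,0,0,0,0,0,0,0,0,0,0,0,0,0,0,0,0,0,0,0,0,0,0,0,0,0,0,0,0,0,0,0,0,0,0,0]' 0
python3 -m inch '[0,-1,0,0,0,0,0,-2,0,0,0,0,0,-4,0,0,0,0,0,-6,0,0,0,0,0,-8,0,0,0,0,0,-8,0,0,0,0]' -0.4; python3 plan.py 155 -10.8 12.5 125
python3 - <<'E'
from rig import ctrl
from h import *
for n in("scene","wrist"):
    im=ctrl.capture(n); cv2.imwrite(f"pics/{n}9.png",im[:,:,::-1])
E
```

```text
time_s: 14.88
eef_pos: [561.9, 11.3, 112.6]
ee_rot: [0.63, -0.559, 0.432, 0.322]
force: [0.3, 0.7, -0.2]
grip_width: 0.499
time_s: 15.38
eef_pos: [608.9, -1.2, 144.7]
ee_rot: [0.632, -0.56, 0.431, 0.319]
force: [0.5, 0.4, 0.9]
grip_width: 0.701
t 15.3833 TCP [608.9449  -1.2383 144.6892] end now [649.5956  -8.8239  63.797 ] q [-0.1928  1.37    0.1875 -0.0076  2.7075 -1.5814] F [0.4737 0.389  0.8512]
TCP target [561.0409  11.2381 206.3451] rim crossing radial 24.25687143953658
finger low corner z 196.37574749216134
shift cm [-7.69  1.79  0.34] turn [-0.001  0.002  0.011] deg 0.6
q [-0.1887  1.097   0.5964 -0.0003  2.5828] err 5.494993349230981e-11
```

View pics/wrist9.png

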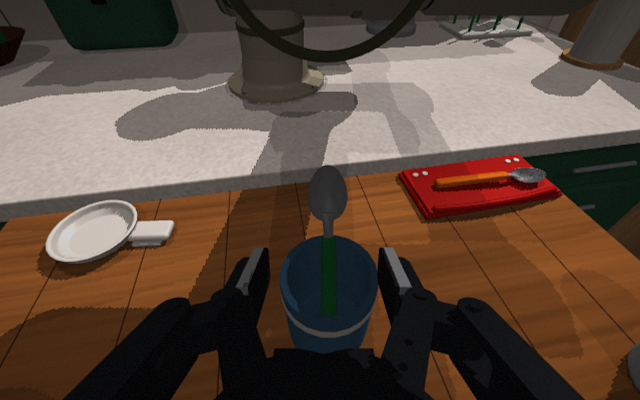

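The spoon stands in the pot, handle down and bowl up. Joint 3 is at its lower limit, so I'll pitch the tool towards vertical while rising, which brings the wrist inwards.

```bash
python3 -m inch '[0,0,0,0,0,-0.1,0,0,0,0,0,-0.2,-0.5,-0.2,0,0,0,-0.3,-1.5,-0.7,0,0,0,-0.4,-3,-1.4,0,0,0,-0.5,-5,-2.3,0,0,0,-0.6,-7,-3.2,0,0,0,-0.7,-7,-3.2,0,0,0,-0.7]'; python3 go.py 640 -5 300 90 -10.8 0
```

```text
time_s: 16.15
eef_pos: [608.9, -0.3, 231.9]
ee_rot: [0.704, -0.676, 0.205, 0.076]
force: [0.0, 0.3, 1.6]
grip_width: 0.702
t 16.15 G [616.1743  -1.7537 249.3997] ydir [-0.3831  0.0743 -0.9207] zdir [0.1858 0.9826 0.002 ] q [-0.1926  0.7572  0.8496 -0.0004  1.9356 -1.577 ] F [0.0102 0.2625 1.5777]
shift cm [ 0.98 -5.75  0.13] turn [-0.002  0.002 -0.401] deg 23.0
```

Now I'll move aside to the left and up so the cameras can see the pot.

```bash
python3 -m inch '[0,-3,3,0,0,-0.1,0,-5,6,0,0,-0.2,0,-5,9,0,0,-0.3,0,-5,12,0,0,-0.4,0,-5,16,0,0,-0.4,0,-5,20,0,0,-0.4,0,-5,20,0,0,-0.4,0,-5,20,0,0,-0.4]'
python3 - <<'E'
from rig import ctrl
from h import *
for n in("scene","top"):
    im=ctrl.capture(n); cv2.imwrite(f"pics/{n}10.png",im[:,:,::-1]);c=ctrl.get_calibration(n)
    for t in("spoon_bowl","pot","cup","rest","spare_mid"):
        print(n,t,[(np.round(d["uv"],1).tolist(),round(d["score"],2)) for d in ctrl.search_frame(t,n)][:2])
a=cv2.imread("pics/top10.png")[140:240,250:370];b=cv2.imread("pics/scene10.png")[170:270,260:380]
cv2.imwrite("pics/fin.png",cv2.resize(np.hstack([a,b]),None,fx=3.3,fy=3.3,interpolation=cv2.INTER_CUBIC))
E
```

```text
time_s: 16.82
eef_pos: [665.4, 194.1, 270.0]
ee_rot: [0.706, -0.702, 0.072, -0.059]
force: [0.1, -0.1, -0.9]
grip_width: 0.705
scene spoon_bowl [([318.7, 184.2], 0.68), ([467.3, 247.0], 0.45)]
scene pot [([313.3, 219.6], 0.69)]
scene cup [([467.4, 245.6], 0.61)]
scene rest [([197.9, 187.2], 0.76)]
scene spare_mid [([429.2, 164.5], 0.62), ([316.8, 183.8], 0.27)]
top spoon_bowl [([296.9, 206.0], 0.72)]
top pot [([305.8, 186.8], 0.94)]
top cup [([151.8, 133.8], 0.95), ([301.9, 201.3], 0.65)]
top rest [([418.8, 269.4], 0.92)]
top spare_mid [([206.2, 264.2], 0.63), ([151.3, 131.5], 0.33)]
```

View pics/fin.png

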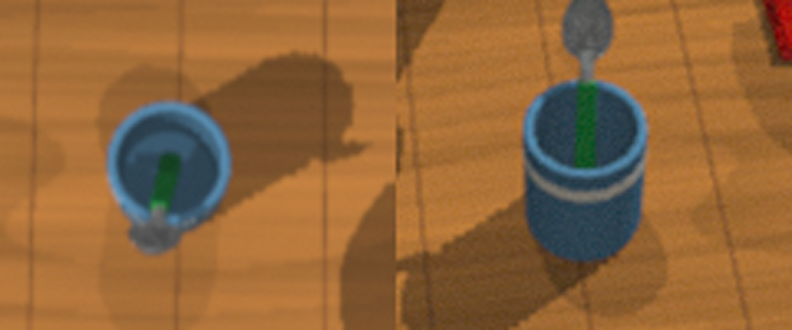

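View pics/scene10.png

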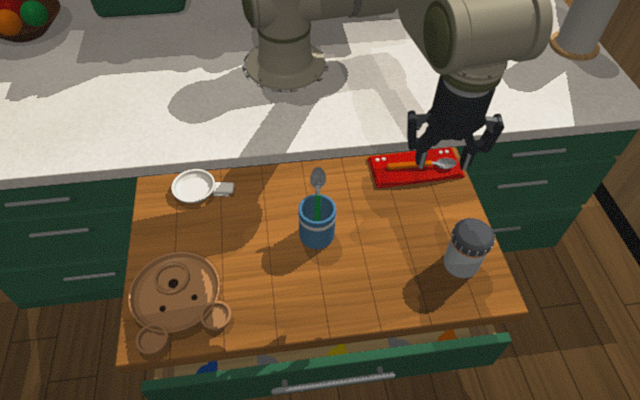

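The top view shows the bowl leaning over the near rim. The scene view shows the bowl up at (318,184), the pot upright and everything else in place. Checking the depth by triangulation.

```bash
python3 - <<'E'
from rig import ctrl
from h import *
t=ctrl.get_calibration("top");s=ctrl.get_calibration("scene")
J=tri(t,(250+161/3.3,140+205/3.3),s,(260+191/3.3,170+82/3.3))
a=cv2.imread("pics/top10.png");b=cv2.imread("pics/scene10.png")
B=tri(t,(250+155/3.3,140+232/3.3),s,(260+191/3.3,170+25/3.3))
u=(B-J)/np.linalg.norm(B-J);print(J,B,np.linalg.norm(B-J),"end est",J-102*u,"lean",np.degrees(np.arccos(u[2])))
sn=ctrl.sense();print(sn["time_s"],sn["force"],sn["joints"])
E
```

```text
[562.6726  11.4501  99.9384] [544.3821  14.0794 130.7242] 35.90568566036502 end est [614.632    3.9809  12.4831] lean 30.973485725854665
17.4167 [0.1065 0.3081 1.4626] [ 0.1084  0.7165  0.7791  0.009   1.6683 -1.2736]
```

```bash
python3 -m inch '[0,0,0,0,0,0,0,0,0,0,0,0,0,0,0,0,0,0]'; python3 -c "
from rig import ctrl
print(ctrl.finish_job())"
```

```text
time_s: 17.67
eef_pos: [665.0, 191.9, 267.9]
ee_rot: [0.705, -0.702, 0.075, -0.058]
force: [0.1, 0.3, -0.8]
grip_width: 0.699
the job is handed in; nothing more can be done
None
```

The green spoon is back in the blue pot, handle down and bowl up, and I handed the job in at about 17.7 s; no verdict was reported.

**What I did:** I pulled the spoon straight out and laid it on its back on the board, then took a new hold near its middle. With the tool tilted back, I guided the handle in until its end was about 31 mm above the pot's underside by arm position, roughly 64 mm below the rim. I let go there and backed away.

**Last checks:**
- **Spoon:** Triangulated from the top and scene pictures, the handle end is about 12 mm above the pot's underside and about 26 mm from its axis. The bowl centre is about 130 mm up and the spoon leans about 31°.
- **Surroundings:** The pot is upright where it was, and the cup and spoon rest look unmoved. The arm is clear and touches nothing.

**Doubts and disagreements:**
- **Joint limits:** Joint 6 came right up to its limit at the first grip (-2.8797 against -2.88). Joint 3 read 0.1875 against a limit of 0.19 while backing away, slightly past it. I moved off both at once and no fault was reported.
- **Pot position:** The two cameras disagreed by 3–4 mm.
- **Network reports:** In the last top picture the networks reported the other spoon about 43 pixels from where it was at the start. The scene picture still shows it on the bib, so I took that as a false report because the arm was near it in the picture.

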